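Find the bad pattern rollers

TASK

First try every pattern roller where it stands in the sloping rack: turn its ribbed roller on its axle by at least a sixth of a turn, or as far as it will go if it stops sooner, feel how it runs, and leave it turned. Then lay each one that drags or binds in the cardboard repair box, without dropping or throwing it, and leave those that turn freely in their places in the rack. Do not disturb the jar, the cup of brushes or the tray of paints.

Things in the scene. Friction and masses are not known exactly. Their poses are not given: they have to be found in the camera images.
- rack: Sloping plywood rack, 330 mm long (its x), fixed. Origin: on the table, mid-length. Its board rises towards the rack's +y at 38 degrees from level, lower edge 20 mm above the table. Three bays 95 mm apart (x = -95, 0, 95 mm) hold one pattern roller each, handle up the slope, roller end against a front lip 36 mm high off the board; 18 mm high dividers between; handle ends lie on a rest bar.
- rack_bar (a point): Middle of the rack's round carrying bar, 16 mm thick, which runs along the rack (x) above the handles, at y = 31, z = 198 mm in the rack's frame, on two uprights 16 mm wide at x = -157 and 157 mm. It leaves too little room for a gripper held upright over the handles, but enough for one tilted 38 degrees, square to the board.
- box: Open cardboard box for rollers that need repair, fixed on the table. 280 (x) by 230 (y) by 60 mm high, walls and floor 6 mm. Origin: centre of its underside. Empty at the start; there is room for the pattern rollers to lie side by side, handles along its y.
- brayer_a: One of three look-alike pattern rollers, 0.3 kg, 161 mm long, 74 mm wide. Origin: middle of the axle. x runs along the axle, y from the axle towards the handle's end (up the slope in the rack), z up off the board. Two steel cheeks, centres 70 mm apart, reach from z = -32 (on the board) to 6 mm, y = -32 to 44 mm. Pushes on the roller towards -y press it safely against the lip; pushes towards +y may lift it out.
- grip_a (a point): Centre of the wooden handle of brayer_a, 97 mm along +y from the axle. The handle is a bar 64 mm long (y), 24 mm wide (x), 22 mm thick (z), its underside 21 mm off the rack's board. Same axes as the brayer.
- roller_a (a joint): Angle of the ribbed roller on brayer_a's axle, rad; 0 +- 0.15 at the start. A 60 mm wide drum, 11 mm radius, with four ribs along the axle, 5 mm thick, out to 27 mm radius, 90 degrees apart; at 0 one rib leans 25 degrees from the brayer's z axis towards +y (up the slope). Positive: its top moves to -y, down the slope. Whether it runs free, drags or binds cannot be seen.
- brayer_b: Pattern roller, same shape, mass and axes as brayer_a, origin at the middle of its axle. Any bay may hold any of the three.
- grip_b (a point): Centre of the wooden handle of brayer_b, 97 mm along +y from the axle. The handle is a bar 64 mm long (y), 24 mm wide (x), 22 mm thick (z), its underside 21 mm off the rack's board. Same axes as the brayer.
- roller_b (a joint): As roller_a, for brayer_b. How to feel it (all three): a closed fingertip drawn down the slope (brayer's -y), its end about 15 mm above the axle (12 mm below the rib tops), catches that rib and turns it about 75 degrees. A sound roller takes under 1 N at the ribs however far it is turned; one that drags turns all the way but takes about 4 to 7 N; one that binds is light at first, then stops dead.
- brayer_c: Pattern roller, same shape, mass and axes as brayer_a, origin at the middle of its axle.
- grip_c (a point): Centre of the wooden handle of brayer_c, 97 mm along +y from the axle. The handle is a bar 64 mm long (y), 24 mm wide (x), 22 mm thick (z), its underside 21 mm off the rack's board. Same axes as the brayer.
- roller_c (a joint): As roller_a, for brayer_c. A roller that binds stops dead before 0.5 rad from 0, either way; a push of 12 N down the slope does not shift the pattern roller from the rack.
- jar: Bystander: paint jar, 68 mm across, 90 mm high. Origin: centre of its underside.
- cup: Bystander: white cup with brushes, 80 mm across, 195 mm high with the brushes. Origin: centre of its underside.
- tray: Bystander: white tray of paint tubes, 260 (x) by 110 (y) by 25 mm high. Origin: centre of its underside.
There are look-alikes about, which are no part of the job. Leave any blue or purple look-alike of the brayer_a alone.

How it is judged:
By the outcome, as a careful person would: the job done as asked, in the order asked, and still so for the second after the job is handed in, with the robot touching nothing.
It also fails if it takes over 72 s, if anything falls off the work surface, if the arm or the gripper's body presses on something with over 40 N, if the wrist force passes 120 N, or if a joint passes its speed limit or range.

ROBOT

A 6-joint arm with a two-finger parallel gripper is mounted at the origin on the work surface. World frame = base frame: x ahead of the robot, y to its left, z up, the work surface at z = 0. Lengths are in m, angles in rad, forces in N, time in s.
With the tool pointing down it reaches from about 0.325 to 0.925 m from the base axis. Payload 3.1 kg.
Tool frame: the origin (TCP) lies between the finger pads; the fingertips stand 14 mm ahead of it and the grasp point (between the pads) lies 5 mm behind it; z points along the fingers, y is the line along which they close (so a half turn about z gives the same grasp; the last joint's range is limited). The gripper opens to 85 mm and grips with 20 to 120 N. Pads are 22 mm wide; open, the fingers measure 114 mm over their backs; the gripper's body (76 mm by 85 mm) begins 54 mm behind the grasp point. The pads swing forward as they close: fully open they stand 13 mm farther back than shut.
Start: joints at [1.122, 0.217, 1.613, -0, 1.311, -0.112], TCP at [0.207, 0.59, 0.222] pointing down, gripper open.
Joint ranges: [-2.75, 2.75], [-0.78, 2.1], [0.31, 2.55], [-1.13, 4.27], [0.13, 2.63], [-2.58, 2.58]. Speed limits (rad/s): [2.79, 2.79, 3.14, 3.14, 3.14, 3.14].

INTERFACE

Orientations are given as a unit quaternion [x, y, z, w].
In Python, from cell import r gives the robot as it stands. Calls block until the motion is done:
- r.move_ptp(position, orientation): joint-space move of the TCP to a pose.
- r.move_linear(position, attitude=None, speed=0.15, threshold=None): straight line of the TCP; attitude=None keeps the orientation; speed is the mean speed in m/s. With threshold (N) it stops when the force on the tool has changed by that much, and returns True; else False.
- r.set_joints(angles): joint-space move.
- r.grip(opening, force=None): finger opening in m; force is the grip in N (None keeps the last); returns when the fingers have stopped.
- r.wait(seconds).
- r.ik(position, orientation): joint angles nearest the present ones, or None.
- r.read_camera(name): name is "scene" or "top"; returns a dict with "frame" (384x512x3 uint8, red, green, blue), "camera_matrix" (3x3 intrinsics, pixels), "D" ([k1, k2, p1, p2, k3] as OpenCV has them; the pictures are not rectified), "view" (4x4, takes a point from world to camera coordinates). Camera axes: x right, y up, looking along -z (the intrinsics and any distortion apply to the point x, -y, -z); pixel columns grow to the right and rows downward; lengths in m; the calibration is good to about 2 mm. A picture is of the moment at which its call begins. There is no depth.
A pose or a line that the arm cannot do raises r.PlanningError and nothing moves.
- r.hand_in(): hands the job in, once; it reports no verdict.
Readings, each from a call of its own:
- r.current_clock(): time.
- r.current_joint_positions(): joint angles.
- r.current_qvel(): joint speeds.
- r.current_joint_torque(): joint torques, N m.
- r.current_tool_pos(): TCP position.
- r.current_tool_rot(): TCP orientation.
- r.current_contact_force(): force on the tool from outside, world axes, zero at the start.
- r.current_wrist_torque(): the same for the moment, N m.
- r.current_finger_gap(): finger opening in m.
Only numpy, scipy, OpenCV 4.12 (cv2) and the standard library are available. Lean on these libraries where they do the work, as an engineer would, in place of code of your own. Each camera call takes 0.05 s, during which the arm holds its last target. There are 200 camera calls.

## Working session

There is one attempt and no reset: what is moved stays moved. The work goes in short steps, each a Python script; the robot and the scene stay as the last script left them, time stands still between calls to the robot, and variables do not carry over. Pictures are saved under pics/ and viewed, on a budget of 10 in all, crops included, one or two more only if the job needs it, and the job is handed in when it is done.

```bash
ls; mkdir -p pics
python3 - <<'E'
from cell import r
import cv2,numpy as np
for n in("scene","top"):
    c=r.read_camera(n); cv2.imwrite(f"pics/{n}0.png",c["frame"][...,::-1])
    np.savez(f"{n}.npz",**c); print(n,c["camera_matrix"].tolist(),c["D"],np.round(c["view"],4).tolist())
print(r.current_clock(),r.current_tool_rot(),r.current_finger_gap())
E
```

```text
pics
scene [[457.1909606331893, 0.0, 255.7468657077605], [0.0, 457.1909606331893, 199.6286314111296], [0.0, 0.0, 1.0]] [-0.07562361  0.          0.          0.          0.        ] [[-0.8373, 0.5465, -0.0156, 0.4291], [-0.3599, -0.5296, 0.7681, 0.1469], [0.4115, 0.6488, 0.6401, -1.4528], [0.0, 0.0, 0.0, 1.0]]
top [[364.34416609571014, 0.0, 253.47937043795665], [0.0, 364.34416609571014, 195.3878473390303], [0.0, 0.0, 1.0]] [-0.07864235  0.          0.          0.          0.        ] [[0.0261, -0.9997, -0.0005, 0.0666], [0.9899, 0.0258, 0.1391, -0.5724], [-0.1391, -0.0041, 0.9903, -0.9198], [0.0, 0.0, 0.0, 1.0]]
0.1 [ 1.67599304e-01  9.85854576e-01 -1.06801841e-03 -2.94308154e-04] 0.08514964460285517
```

View pics/top0.png

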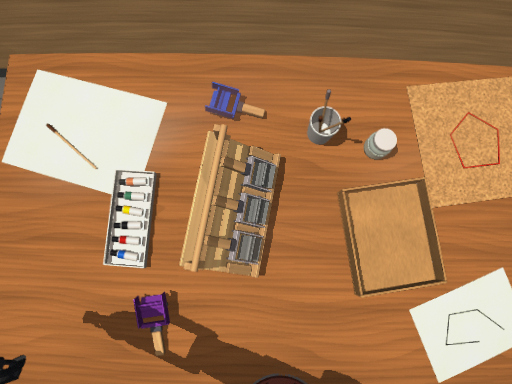

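View pics/scene0.png

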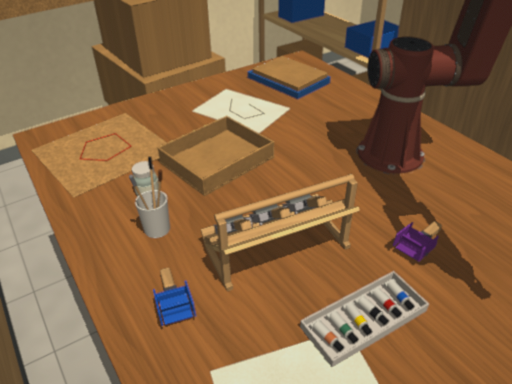

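Top view: the three grey-steel brayers stand in the rack at about (262,172), (253,210) and (246,248). The look-alikes are blue (225,100) and purple (152,310), both out of the rack, so I leave them alone. The box is at (393,237), the cup at (324,125), the jar at (380,143) and the tray at (130,218). Next I take a close crop of the rack to check the choice and pick features.

Run:
```python
import cv2
a=cv2.imread("pics/top0.png")[115:285,175:290]; cv2.imwrite("pics/crop_top.png",cv2.resize(a,None,fx=3.5,fy=3.5,interpolation=cv2.INTER_CUBIC))
a=cv2.imread("pics/scene0.png")[170:290,195:365]; cv2.imwrite("pics/crop_scene.png",cv2.resize(a,None,fx=4,fy=4,interpolation=cv2.INTER_CUBIC))
```

```text
(no output)
```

View pics/crop_top.png

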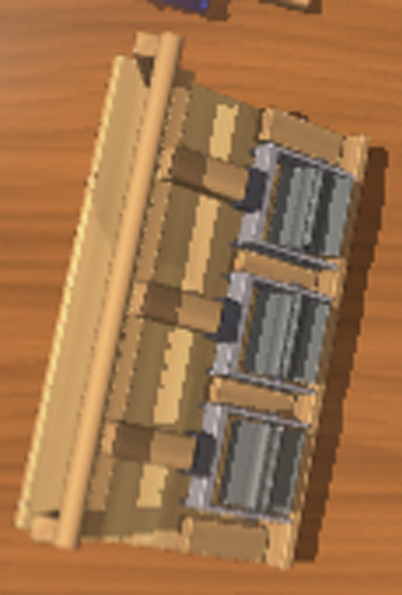

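View pics/crop_scene.png

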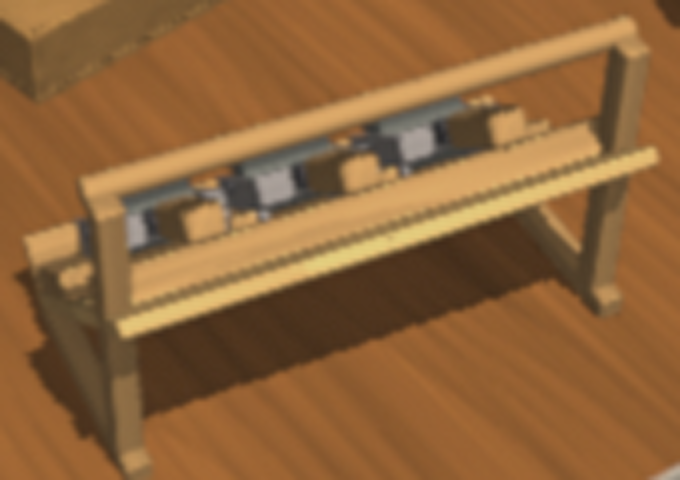

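The crop confirms three grey-steel brayers with wooden handles up the slope. The carrying bar's ends are at top px (223.6,125) and (194.4,271). The lip runs from about (279,154) to (257,277). Now I turn these into positions.

```bash
cat > h.py <<'E'
import cv2,numpy as np
from scipy.spatial.transform import Rotation as R
def ray(cam,px):
    c=np.load(cam+".npz"); p=cv2.undistortPoints(np.array([[px]],float),c["camera_matrix"],c["D"])[0,0]
    V=c["view"]; o=-V[:3,:3].T@V[:3,3]; d=V[:3,:3].T@np.array([p[0],-p[1],-1]); return o,d
def onz(cam,px,z):
    o,d=ray(cam,px); return o+d*(z-o[2])/d[2]
def tri(p1,p2):
    (a,u),(b,v)=ray("top",p1),ray("scene",p2); s=np.linalg.lstsq(np.c_[u,-v],b-a,rcond=None)[0]
    P,Q=a+u*s[0],b+v*s[1]; return (P+Q)/2,np.linalg.norm(P-Q)
E
python3 - <<'E'
from h import *
np.set_printoptions(precision=4,suppress=True)
T=lambda x,y:(175+(x+.5)/3.5-.5,115+(y+.5)/3.5-.5); S=lambda x,y:(195+(x+.5)/4-.5,170+(y+.5)/4-.5)
A,e1=tri(T(170,36),S(90,188)); B,e2=tri(T(68,544),S(628,28))
print("bar tri",A,e1,B,e2)
A=onz("top",T(170,36),.198);B=onz("top",T(68,544),.198); u=A-B; L=np.linalg.norm(u); u/=L
yaw=np.arctan2(u[1],u[0]); v=np.array([-u[1],u[0],0]); M=(A+B)/2
print("bar onz",A,B,L,"yaw deg",np.degrees(yaw)); O=M-.031*v;O[2]=0; print("origin",O)
loc=lambda p:np.array([(p-O)@u,(p-O)@v,p[2]])*1e3
s,c=np.sin(np.radians(38)),np.cos(np.radians(38))
print("lip out top corners z=.05",loc(onz("top",T(369,138),.05)),loc(onz("top",T(291,566),.05)))
for n,q in dict(b1=[(237,243),(330,268),(352,172),(258,145)],b2=[(212,372),(308,390),(333,296),(237,270)],b3=[(187,508),(290,520),(307,418),(205,402)]).items():
    print(n,[loc(onz("top",T(*p),z))[:2].round(1) for p,z in zip(q,(.097,.05,.05,.097))])
for n,q in dict(h1=[(172,162),(245,188)],h2=[(143,300),(221,319)],h3=[(116,443),(194,455)]).items():
    print(n,[loc(onz("top",T(*p),z))[:2].round(1) for p,z in zip(q,(.14,.115))])
print("lip scene tri?"); 
C=[onz("top",p,.06) for p in((343,190),(425,180),(444,282),(361,296))]; print("box",np.array(C),np.mean(C,0))
for i in range(4): d=C[(i+1)%4]-C[i]; print(np.linalg.norm(d),np.degrees(np.arctan2(d[1],d[0])))
print("jar",onz("top",(385,139),.09),"cup",onz("top",(325,122),.1))
# mean colour mask of box
E
```

```text
bar tri [0.7054 0.1542 0.2008] 0.002985079187993757 [0.3826 0.2046 0.1973] 0.001181955506258677
bar onz [0.7077 0.1536 0.198 ] [0.3831 0.2041 0.198 ] 0.3284712313706305 yaw deg -8.84082894593084
origin [0.5406 0.1483 0.    ]
lip out top corners z=.05 [ 159.8923 -111.1447   50.    ] [-163.7986 -109.587    50.    ]
b1 [array([ 54.9, -30.5]), array([ 56.4, -99.3]), array([ 131.6, -103. ]), array([127.9, -32.2])]
b2 [array([-38.4, -30.1]), array([-36. , -99.2]), array([  36.1, -105.2]), array([ 35.8, -34.1])]
b3 [array([-134.2,  -30.5]), array([-131.4, -103. ]), array([ -56.3, -102.1]), array([-59.9, -29.2])]
h1 [array([95.1, 20.9]), array([ 91.4, -29.9])]
h2 [array([-1.7, 22. ]), array([ -2.4, -30.5])]
h3 [array([-98.8,  21.2]), array([-97.4, -29.6])]
lip scene tri?
box [[ 0.5878 -0.1506  0.06  ]
 [ 0.6205 -0.3705  0.06  ]
 [ 0.3563 -0.4126  0.06  ]
 [ 0.3193 -0.1955  0.06  ]] [ 0.471  -0.2823  0.06  ]
0.22239224606733635 -81.55213212040152
0.2675550673498934 -170.96198508601063
0.22021623764427262 99.65823870160817
0.2722381569630402 9.496219504230513
jar [ 0.7194 -0.2546  0.09  ] cup [ 0.7562 -0.0966  0.1   ]
```

```bash
cat >> h.py <<'E'
np.set_printoptions(precision=3,suppress=True)
YA=-.074; O=np.array([.5406,.1483,0]); YAW=np.radians(-8.84)
RK=R.from_euler("z",YAW); BR=RK*R.from_euler("x",38,degrees=True)   # brayer axes in its bay
FLIP=R.from_matrix(np.array([[0,1,0],[1,0,0],[0,0,-1.]]))            # tool y = brayer x, tool z = -brayer z
def toolq(B,r):  # of the two equal grasps, the one with the wrist nearer its middle
    return [(B*FLIP*R.from_euler("z",a)).as_quat() for a in(0,np.pi)]
def best(r,p,B):
    c=[(abs(j[5]),i) for i,q in enumerate(toolq(B,r)) if (j:=r.ik(p,q)) is not None]
    return toolq(B,r)[min(c)[1]]
def axle(bay,za): return O+RK.apply([bay*.095,YA,za])
def feel(r,bay,za,h=.016):
    A=axle(bay,za); at=lambda y,z:A+BR.apply([0,y,z+.014])
    q=best(r,at(.034,h+.06),BR); r.move_ptp(at(.034,h+.06),q)
    if r.move_linear(at(.034,h),speed=.12,threshold=5): print("hit on way in",r.current_tool_pos(),BR.inv().apply(r.current_tool_pos()-A)); return
    r.wait(.1); F0=r.current_contact_force(); y=.034; log=[]; stop=False
    while y>-.019 and not stop:
        y-=.004; t=r.move_linear(at(y,h),speed=.04,threshold=8)
        f=BR.inv().apply(r.current_contact_force()-F0); log.append((round(y*1e3),f.round(1).tolist(),int(t))); stop=t or abs(f[1])>9
    p=BR.inv().apply(r.current_tool_pos()-A); print("bay",bay,"end y",p[1]*1e3,"stopped",stop); [print(l) for l in log]
    if stop: r.move_linear(at(p[1]+.006,h),speed=.05)
    r.move_linear(at(p[1]+.006*stop,h+.06),speed=.2)
    print("t",r.current_clock())
E
python3 - <<'E'
from h import *
from cell import r
u,v=RK.apply([1,0,0]),RK.apply([0,1,0]); zs=[]
for b,(x,y) in {1:(205,220),0:(360,172),-1:(507,125)}.items():
    o,d=ray("scene",(195+(x+.5)/4-.5,170+(y+.5)/4-.5)); Y=YA+.129*np.cos(np.radians(38))
    P=o+d*((Y-(o-O)@v)/(d@v)); zs.append(P[2]-.129*np.sin(np.radians(38))); print(b,(P-O)@u,P[2],zs[-1])
za=np.mean(zs); print("za",za)
E
```

```text
1 0.0964763697008386 0.14918448286297104 0.06976415254596112
0 0.0023874260936948685 0.14831702503786748 0.06889669472085756
-1 -0.09228328877832562 0.14851167343110294 0.06909134311409303
za 0.06925073012697057
```

Run:
```python
from h import *
from cell import r
r.grip(0); feel(r,0,.068)
print(r.current_joint_positions())
c=r.read_camera("top"); cv2.imwrite("pics/top1.png",cv2.resize(c["frame"][115:285,175:300,::-1],None,fx=3.5,fy=3.5,interpolation=cv2.INTER_CUBIC))
```

```text
bay 0 end y -22.19292452188862 stopped False
(30, [0.9, -0.1, 0.2], 0)
(26, [1.3, -1.3, 0.2], 0)
(22, [0.1, -0.8, -1.8], 0)
(18, [0.4, -0.7, -0.1], 0)
(14, [1.0, -0.9, -1.0], 0)
(10, [1.1, -0.6, -0.7], 0)
(6, [1.2, -0.3, -0.3], 0)
(2, [0.1, -1.3, -1.1], 0)
(-2, [1.4, -0.3, -1.0], 0)
(-6, [0.6, -0.8, 0.1], 0)
(-10, [1.2, -1.6, -2.1], 0)
(-14, [1.5, -0.6, -0.8], 0)
(-18, [1.4, -0.2, -0.8], 0)
(-22, [1.2, -1.2, -1.1], 0)
t 7.875
[-0.501  0.207  1.965  0.646  1.292 -0.634]
```

Run:
```python
from h import *
from cell import r
feel(r,1,.068); feel(r,-1,.068)
p=r.current_tool_pos(); r.move_linear(p+[0,-.12,.12],speed=.3)
r.move_ptp([.40,-.15,.3],[.0,1,0,0]) 
c=r.read_camera("top"); cv2.imwrite("pics/top1.png",cv2.resize(c["frame"][100:295,175:330,::-1],None,fx=3,fy=3,interpolation=cv2.INTER_CUBIC))
print(r.current_clock())
```

```text
bay 1 end y -22.268929633480514 stopped False
(30, [-0.9, 0.8, -1.1], 0)
(26, [-1.4, -0.6, -0.0], 0)
(22, [-1.4, 0.2, -0.4], 0)
(18, [-0.8, -0.9, -1.5], 0)
(14, [-1.8, 1.1, -0.2], 0)
(10, [-1.4, -0.3, 0.1], 0)
(6, [-1.8, 0.7, -0.8], 0)
(2, [-1.1, -0.7, -0.5], 0)
(-2, [-1.2, 0.1, -0.6], 0)
(-6, [-1.8, -0.1, -1.8], 0)
(-10, [-1.3, 0.0, -1.2], 0)
(-14, [-0.8, -0.1, -0.2], 0)
(-18, [-1.0, 0.9, -0.7], 0)
(-22, [-1.1, -0.2, -0.4], 0)
t 13.1417
bay -1 end y -22.171954045578815 stopped False
(30, [0.5, 0.9, -0.1], 0)
(26, [0.9, 0.8, -0.3], 0)
(22, [0.8, 0.5, -0.3], 0)
(18, [0.6, 0.7, 0.1], 0)
(14, [0.5, -0.2, -0.2], 0)
(10, [-0.5, 0.4, 0.4], 0)
(6, [-0.7, 0.4, 0.1], 0)
(2, [-0.7, 0.7, -0.5], 0)
(-2, [-0.1, 1.2, 0.3], 0)
(-6, [0.6, 0.7, 0.2], 0)
(-10, [-0.9, 0.8, 0.1], 0)
(-14, [0.2, 0.6, 0.1], 0)
(-18, [0.3, -0.3, 0.6], 0)
(-22, [0.6, -0.0, 0.8], 0)
t 18.65
20.6667
```

View pics/top1.png

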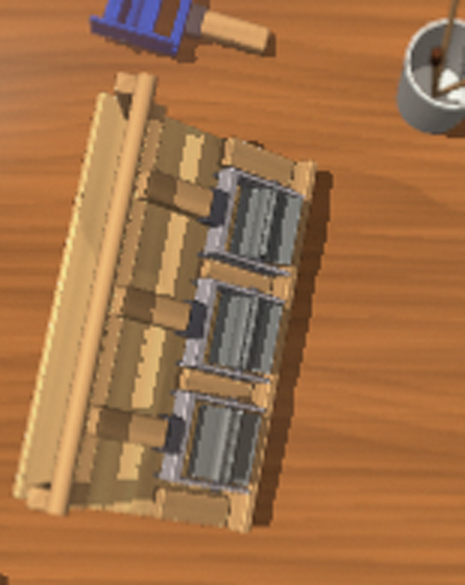

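No forces showed in any of the three sweeps, and four-fold symmetry makes the picture ambiguous. I'll compare the roller pixels before and after numerically.

Run:
```python
from h import *
from cell import r
c=r.read_camera("top"); n=c["frame"].mean(2); o=np.load("top.npz")["frame"].mean(2)
V=c["view"];K=c["camera_matrix"]
def prof(im,bay,za=.068):
    out=[]
    for y in np.arange(-30,31,3):
        P=axle(bay,za)+BR.apply(np.c_[np.linspace(-.02,.02,21),np.full(21,y/1e3),np.full(21,.02)])
        rv=np.diag([1,-1,-1])@V[:3,:3]; t=np.diag([1,-1,-1])@V[:3,3]
        p=cv2.projectPoints(P,cv2.Rodrigues(rv)[0],t,K,c["D"])[0][:,0].astype(np.float32)
        out.append(cv2.remap(im.astype(np.float32),p[None,:,0].copy(),p[None,:,1].copy(),cv2.INTER_LINEAR).mean())
    return np.array(out)
np.set_printoptions(precision=0,linewidth=200); print(np.arange(-30,31,3))
for b in(1,0,-1): print(b);print(prof(o,b));print(prof(n,b))
print("cam moved?",np.abs(n-o)[60:110,200:270].mean(), np.abs(n-o)[185:285,290:335].mean())
```

```text
[-30 -27 -24 -21 -18 -15 -12  -9  -6  -3   0   3   6   9  12  15  18  21  24  27  30]
1
[ 74.  79.  83. 116. 126. 126. 126. 123.  92.  63.  55.  58.  85. 127. 109. 123. 125. 115. 111. 125. 126.]
[ 74.  79.  82. 116. 126. 126. 126. 124.  92.  63.  55.  59.  85. 127. 110. 123. 126. 114. 111. 125. 126.]
0
[ 75.  82.  86. 104. 123. 122. 122.  92.  70.  66.  56.  62. 110. 120.  94. 131. 131. 118. 110. 120. 123.]
[ 74.  82.  86. 104. 123. 122. 122.  93.  70.  65.  56.  62. 110. 120.  94. 131. 130. 118. 110. 120. 123.]
-1
[ 88. 102.  90.  91. 109.  90.  71.  70.  70.  68.  70. 112. 113.  89. 107. 143. 137. 121. 112. 113. 115.]
[ 88. 102.  90.  91. 109.  91.  71.  70.  70.  68.  70. 112. 112.  89. 107. 143. 137. 121. 111. 113. 114.]
cam moved? 0.8257142857142857 0.8308888888888889
```

The profiles are identical, so the tip passed above the ribs. I'll probe a handle top, whose height is known at z'=+11, to calibrate the height.

Run:
```python
from h import *
from cell import r
A=axle(-1,.068); at=lambda y,z:A+BR.apply([0,y,z+.014])
q=best(r,at(.09,.05),BR); r.move_ptp(at(.09,.04),q); print("gap",r.current_finger_gap(),r.current_clock())
print((BR.inv().apply(r.current_tool_pos()-A)-[0,0,.014])*1e3, (R.from_quat(r.current_tool_rot())*R.from_quat(q).inv()).magnitude())
t=r.move_linear(at(.09,-.012),speed=.05,threshold=3)
print(t,(BR.inv().apply(r.current_tool_pos()-A)-[0,0,.014])*1e3,BR.inv().apply(r.current_contact_force()))
r.move_linear(at(.08,.04),speed=.25); print(r.current_clock())
```

```text
gap -6.408880882747584e-06 22.1667
[ 0.569 89.911 40.467] 0.0012641047263181261
True [ -0.572  89.909 -12.336] [-0.043  0.538  3.877]
23.5667
```

Run:
```python
from h import *
from cell import r
def proj(c,P):
    S=np.diag([1,-1,-1]); V=c["view"]
    return cv2.projectPoints(np.array(P,float).reshape(-1,3),cv2.Rodrigues(S@V[:3,:3])[0],S@V[:3,3],c["camera_matrix"],c["D"])[0][:,0]
tip=r.current_tool_pos()+R.from_quat(r.current_tool_rot()).apply([0,0,.014]); print(tip)
ims=[]
for n,(x0,y0) in dict(scene=(200,110),top=(175,140)).items():
    c=r.read_camera(n); f=np.ascontiguousarray(c["frame"][...,::-1]); k=4
    crop=cv2.resize(f[y0:y0+145,x0:x0+(100 if n=="top" else 170)],None,fx=k,fy=k,interpolation=cv2.INTER_CUBIC)
    pts=[tip]+[axle(b,.068)+BR.apply([dx,y,.011]) for b in(-1,0,1) for dx in(-.012,.012) for y in(.065,.129)]
    for i,p in enumerate(proj(c,pts)):
        cv2.circle(crop,tuple(int(v) for v in (p-[x0,y0]+.5)*k),3,(0,0,255) if i==0 else (0,255,0),-1)
    cv2.imwrite(f"pics/{n}2.png",crop); ims.append(crop)
cv2.imwrite("pics/both2.png",cv2.resize(np.hstack(ims),None,fx=.74,fy=.74))
```

```text
[0.442 0.127 0.149]
```

View pics/both2.png

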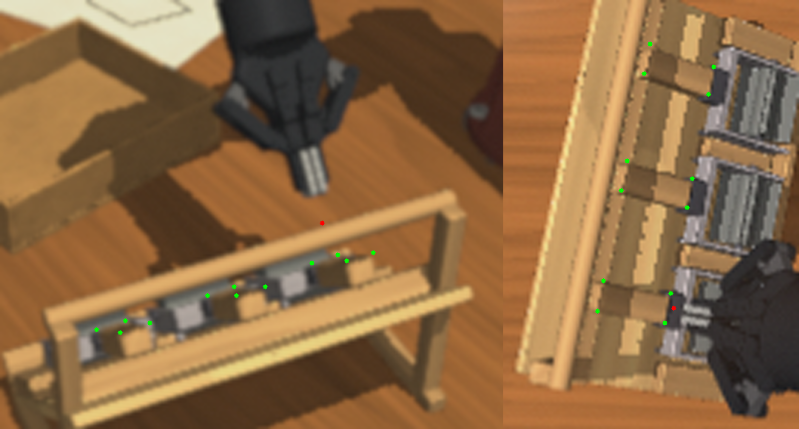

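The projected handle corners fit both views, so the rack model is good. The real fingertip sits about 23 mm short of where it was stated. The scene picture shows it at (310,193) against a predicted (322,222), and the handle touch at z'=-12.3 instead of +11 agrees. I recalibrate the tip to 9.3 mm behind the TCP and feel the rollers again.

```bash
cat >> h.py <<'E'
TIP=.0093
def feel(r,bay,za=.068,h=.015):
    A=axle(bay,za); at=lambda y,z:A+BR.apply([0,y,z-TIP])
    q=best(r,at(.034,h+.035),BR); r.move_ptp(at(.034,h+.035),q)
    if r.move_linear(at(.034,h),speed=.12,threshold=5): print("hit on way in",BR.inv().apply(r.current_tool_pos()-A)*1e3); return False
    F0=np.mean([r.current_contact_force() for _ in range(8)],0); y=.034; stop=False
    while y>-.020 and not stop:
        y-=.006; t=r.move_linear(at(y,h),speed=.05,threshold=8)
        f=BR.inv().apply(np.mean([r.current_contact_force() for _ in range(8)],0)-F0); stop=t or abs(f[1])>9
        print(round(y*1e3),f.round(1),int(t))
    p=BR.inv().apply(r.current_tool_pos()-A); print("bay",bay,"end y",p[1]*1e3,"stopped",stop)
    if stop: r.move_linear(at(p[1]+.006,h),speed=.06)
    r.move_linear(at(p[1]+.006*stop,h+.035),speed=.2)
    print("t",r.current_clock()); return True
E
python3 - <<'E'
from h import *
from cell import r
feel(r,-1) and feel(r,0) and feel(r,1)
E
```

```text
28 [ 0.2  0.1 -0.4] 0
22 [ 0.3  0.2 -0.7] 0
16 [ 0.5  0.4 -1.1] 0
10 [ 0.8  0.5 -1. ] 0
4 [1.1 0.5 0.2] 0
-2 [ 0.5  0.8 -2.4] 0
-8 [ 0.3 -0.4 -0.5] 0
-14 [ 0.6 -0.2 -0.5] 0
-20 [ 0.8 -0.3 -0.6] 0
-26 [ 0.9  0.3 -0.2] 0
bay -1 end y -26.24838651563218 stopped False
t 27.4083
28 [ 0.1  0.1 -0.2] 0
22 [-0.8 -1.4  0.1] 0
16 [-0.5 -1.5 -0.1] 0
10 [-0.2  2.   3. ] 1
bay 0 end y 11.985977094605552 stopped True
t 29.9667
28 [-0.7  0.6 -0.8] 0
22 [0.1 2.  0.7] 1
bay 1 end y 23.751751281975963 stopped True
t 31.9417
```

```bash
cat >> h.py <<'E'
def push(r,bay,y0,thr=11,h=.015,za=.068):
    A=axle(bay,za); at=lambda y,z:A+BR.apply([0,y,z-TIP])
    r.move_ptp(at(y0,h+.035),best(r,at(y0,h+.035),BR))
    if r.move_linear(at(y0,h),speed=.12,threshold=5): print("hit in",BR.inv().apply(r.current_tool_pos()-A)*1e3); return
    t=r.move_linear(at(-.026,h),speed=.04,threshold=thr)
    y=BR.inv().apply(r.current_tool_pos()-A)[1]; print("bay",bay,"stopped",t,"at",y*1e3)
    if t: y+=.006; r.move_linear(at(y,h),speed=.06)
    r.move_linear(at(y,h+.035),speed=.2); print("t",r.current_clock())
E
python3 - <<'E'
from h import *
from cell import r
push(r,1,.034); push(r,0,.026)
r.move_ptp([.42,-.12,.28],best(r,[.42,-.12,.28],RK))
c=r.read_camera("top"); np.savez("top3.npz",**c); print(r.current_clock())
o=np.load("top.npz")["frame"][115:285,175:290,::-1]; n=c["frame"][115:285,175:290,::-1]
cv2.imwrite("pics/top3.png",cv2.resize(np.hstack([o,n]),None,fx=3.4,fy=3.4,interpolation=cv2.INTER_CUBIC))
E
```

```text
bay 1 stopped False at -26.370491299549073
t 34.6083
bay 0 stopped True at 11.969801882870073
t 36.7583
37.8417
```

View pics/top3.png

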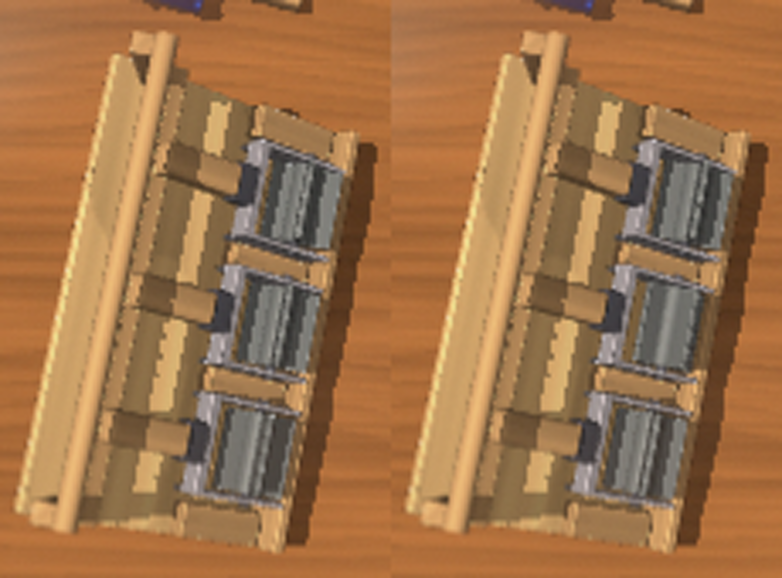

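Bay -1 is light over the full sweep. Bay 0 stops dead at the same point twice (y=12.0) and has visibly turned. Bay 1 tripped at 8 N on rib contact and then turned fully at 11 N. I'll confirm bay 1's drag with a light threshold, check bay -1's pixels, then move bay 1's brayer to the box.

```bash
cat >> h.py <<'E'
BOX=np.array([.471,-.2823,0]); BX=R.from_euler("z",9.2,degrees=True)
def take(r,bay,za=.068,gy=.092,gz=-.015):
    A=axle(bay,za); at=lambda y,z:A+BR.apply([0,y,z-TIP]); q=best(r,at(gy,.04),BR)
    r.move_ptp(at(gy,.035),q); r.grip(.055)
    if r.move_linear(at(gy,gz),speed=.12,threshold=8): print("hit",BR.inv().apply(r.current_tool_pos()-A)*1e3)
    r.grip(0,90); g=r.current_finger_gap(); print("gap",g,"t",r.current_clock())
    if g<.015: return False
    r.move_linear(at(gy,gz+.06),speed=.12); print("gap",r.current_finger_gap(),"F",r.current_contact_force(),"t",r.current_clock()); return True
def lay(r,bx,gy=.092,gz=-.015):
    at=lambda z:BOX+BX.apply([bx,-.0485+gy,z]); q=best(r,at(.15),BX)
    r.move_ptp(at(.13),q); r.move_linear(at(.035),speed=.15)
    t=r.move_linear(at(.008),speed=.04,threshold=4); print("laid",t,r.current_tool_pos(),"gap",r.current_finger_gap());
E
python3 - <<'E'
from h import *
from cell import r
a,b=np.load("top.npz")["frame"].astype(int),np.load("top3.npz")["frame"].astype(int)
for n,(x,y) in dict(b1=(262,172),b0=(253,210),bm1=(246,248)).items(): print(n,np.abs(a-b)[y-8:y+8,x-8:x+8].mean())
push(r,1,.034,thr=4)
take(r,1)
E
```

```text
b1 17.243489583333332
b0 26.346354166666668
bm1 14.954427083333334
bay 1 stopped True at 22.479497254006112
t 40.625
gap 0.02236195447611201 t 42.5167
gap 0.022425032702442674 F [ 0.203 -0.114 -3.048] t 43.1667
```

Run:
```python
from h import *
from cell import r
lay(r,.07); print(r.current_contact_force(),r.current_clock())
c=r.read_camera("scene"); cv2.imwrite("pics/s4.png",cv2.resize(c["frame"][80:290,130:360,::-1],None,fx=2.6,fy=2.6,interpolation=cv2.INTER_CUBIC))
```

```text
laid True [ 0.533 -0.228  0.014] gap 0.022557936723036236
[-0.739  1.231  3.647] 45.7583
```

View pics/s4.png

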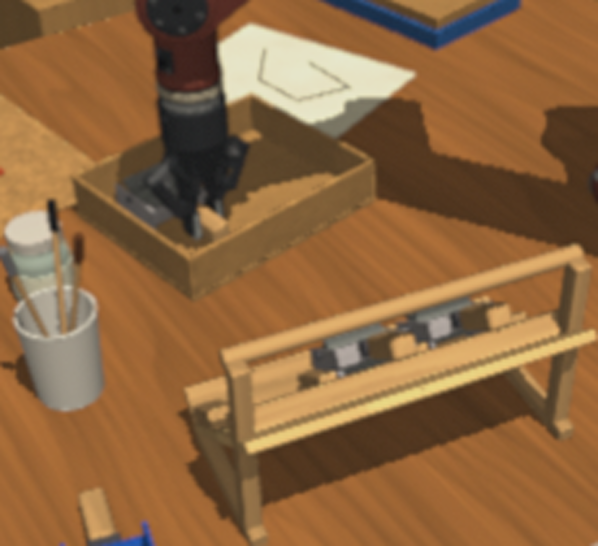

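The brayer lies in the box at (150,195) to (215,220), inside the walls, and it landed at the predicted height. I release it and fetch bay 0.

Run:
```python
from h import *
from cell import r
r.grip(.05); p=r.current_tool_pos(); r.move_linear(p+[0,0,.10],speed=.25); r.move_linear(p+[-.02,.06,.2],speed=.35); print(r.current_clock())
if take(r,0):
    lay(r,-.07); print(r.current_contact_force(),r.current_clock())
```

```text
47.2333
gap 0.022495673364738254 t 49.5417
gap 0.022217177639624948 F [ 0.981 -0.635 -3.246] t 50.1917
laid True [ 0.395 -0.25   0.014] gap 0.02228621524923784
[-1.168  0.645  5.151] 52.95
```

Run:
```python
from h import *
from cell import r
r.grip(.05); p=r.current_tool_pos(); r.move_linear(p+[0,0,.12],speed=.25); r.move_ptp([.33,.05,.32],best(r,[.33,.05,.32],RK))
c=r.read_camera("top"); cv2.imwrite("pics/end.png",cv2.resize(c["frame"][60:310,90:460,::-1],None,fx=2.1,fy=2.1,interpolation=cv2.INTER_CUBIC))
o=np.load("top3.npz")["frame"].astype(int); print("bay -1 change",np.abs(c["frame"].astype(int)-o)[240:256,238:254].mean(),r.current_clock())
```

```text
bay -1 change 0.8502604166666666 55.3583
```

View pics/end.png

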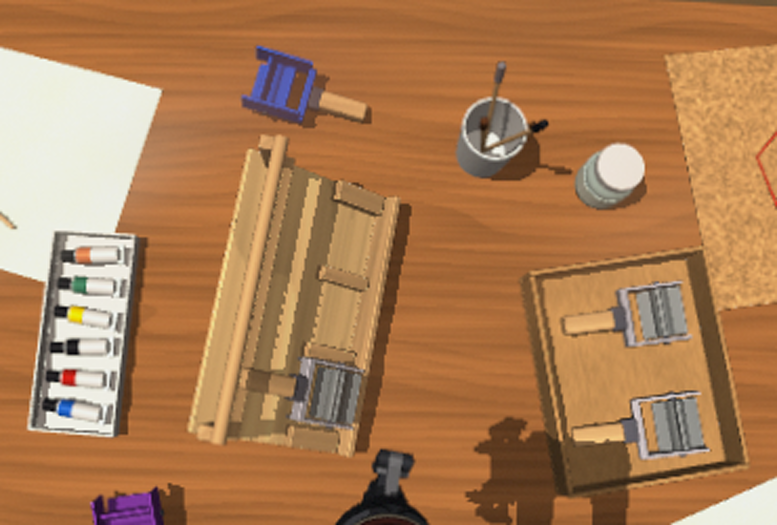

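```bash
python3 -c "
from cell import r
r.hand_in(); print(r.current_clock())"
```

```text
the job is handed in; nothing more can be done
the job is handed in; nothing more can be done
```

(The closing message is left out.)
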